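# Stack the forming tools on the press bed

## Robot

A 6-joint arm with a two-finger parallel gripper is mounted at the origin on the work surface. World frame = base frame: x ahead of the robot, y to its left, z up, the work surface at z = 0. Lengths are in mm, angles in rad, forces in N, time in s.
With the tool pointing down it reaches from about 350 to 975 mm from the base axis. Payload 7.1 kg.
Tool frame: the origin (TCP) lies on the front face of the gripper's body, between the roots of the fingers; the fingertips stand 80 mm ahead of it and the grasp point (between the pads) lies 61 mm ahead of it (env.tips_ahead is the distance from the TCP to the fingertips, in mm); z points along the fingers, y is the line along which they close (so a half turn about z gives the same grasp; the last joint's range is limited). The gripper opens to 88 mm and grips with 3 to 60 N. Pads are 20 mm wide; open, the fingers measure 115 mm over their backs; the gripper's body (75 mm by 178 mm) begins 61 mm behind the grasp point.
Start: joints at [1.164, 0.423, 1.63, -0, 1.089, -0.019], TCP at [236.313, 578.586, 302.675] pointing down, gripper open.
Joint ranges: [-3, 3], [-0.9, 2.11], [0.09, 2.58], [-1.31, 4.45], [0.11, 2.69], [-2.54, 2.54]. Speed limits (rad/s): [2.39, 2.39, 3.01, 3.14, 3.14, 3.14].

## Interface

Orientations are given as a unit quaternion [x, y, z, w].
In Python, from station import env, set_gripper, viewer, workorder gives the robot as it stands. Calls block until the motion is done:
- env.reach(position, orientation): joint-space move of the TCP to a pose.
- env.move_l(position, rot=None, rate=150, f_stop=None): straight line of the TCP; rot=None keeps the orientation; rate is the mean speed in mm/s. With f_stop (N) it stops when the force on the tool has changed by that much, and returns True; else False.
- env.move_joints(angles): joint-space move.
- set_gripper(opening): finger opening in mm; the grip force is fixed at half the most; returns when the fingers have stopped.
- env.hold(seconds).
- env.ik(position, orientation): joint angles nearest the present ones, or None.
- env.read_state(): the state.
- viewer.camera(name): name is "scene" or "top"; returns the picture (384x512x3 uint8, blue, green, red); there is no depth.
- viewer.camera_params(name): a dict with "fx", "fy", "cx", "cy" (pixels), "pose" (4x4, takes a point from camera to world coordinates). Camera axes: x right, y up, looking along -z (the intrinsics and any distortion apply to the point x, -y, -z); pixel columns grow to the right and rows downward; lengths in mm; the calibration is good to about 2 mm. A picture is of the moment at which its call begins. camera_params takes no time and is no camera call.
A pose or a line that the arm cannot do raises env.IKError and nothing moves.
- workorder.sign_off(): hands the job in; it is judged then, once.
The state is a dict: "time_s": time; "qpos": joint angles; "dq": joint speeds; "tau": joint torques, N m; "tool_pos": TCP position; "orientation": TCP orientation; "force": force on the tool from outside, world axes, zero at the start; "wrist_torque": the same for the moment, N m; "width": finger opening in mm; "grip_force": force on a finger pad.
Only numpy, scipy, OpenCV 4.12 (cv2) and the standard library are available. Lean on these libraries where they do the work, as an engineer would, in place of code of your own. Each camera call takes 0.05 s, during which the arm holds its last target. There are 200 camera calls.

## Task

Build the tool stack for pressing a small copper dish: lay the square steel die flat in the recess of the press bed, then the larger of the two copper blanks flat and centred over the die's hole, then the aluminium hold-down ring flat and centred on the blank, and last stand the steel punch, narrow nose down, inside the ring on the blank. Do it in that order, and leave the small copper blank where it lies.

Things in the scene. Friction and masses are not known exactly. Their poses are not given: they have to be found in the camera images.
- press_bed: Press bed: fixed dark steel plate, 96 x 96 mm and 12 mm high, with a square recess 70 x 70 mm and 4 mm deep in the middle of its top (recess floor 8 mm above the bench; rim 13 mm wide). Origin: centre of its underside, on the bench. x and y axes parallel to its sides, z up.
- bed_floor (a point): Centre of the recess floor of the press bed, 8 mm above the bench; axes as the press bed's.
- die: Die: loose square block of bright steel, 58 x 58 mm and 16 mm high, with a 31 mm round hole through its middle from top to bottom; about 0.33 kg. Lies flat on the bench. Origin: centre of its underside; x and y parallel to its sides, z up. It drops into the press bed's recess with 6 mm to spare on each side when turned parallel to it.
- blank: Large blank: loose flat copper disc, 46 mm in diameter and 6 mm thick, about 85 g, lying flat on the bench. Origin: centre of its underside, z up.
- holder: Hold-down ring: loose aluminium ring, outer diameter 54 mm, bore 34 mm, 14 mm high, about 0.15 kg, lying flat on the bench. Origin: centre of its underside, z up along its axis.
- punch: Punch: loose turned steel piece, 48 mm tall, standing upright on its nose on the bench: the lower 22 mm are the nose, 24 mm in diameter, the upper 26 mm are the head, 36 mm in diameter; about 0.27 kg. Origin: centre of the nose's end face (underside), z up along its axis. The nose has 5 mm to spare all round in the ring's bore; the head stays 8 mm above the ring.
- small_blank: Small blank, not to be used: loose flat copper disc, 26 mm in diameter and 6 mm thick, lying flat on the bench. Origin: centre of its underside, z up.
Mind the look-alikes: they are no part of the job. Leave any red look-alike of the holder alone.

How it is judged (in metres and radians):
On the way, in this order (a step that is already met when the one before it is completed fails the run):
1. the die lies flat in the recess of the press bed, let go (horizontal distance between die and bed_floor below 0.011 m and z of die in the frame of bed_floor between -0.003 and 0.003 m and angle between die's own z axis and vertical below 0.06 rad and contact force between the fingers and die below 0.3 N), for 0.2 s.
2. the large blank lies flat on the die over its hole, let go (horizontal distance between die and bed_floor below 0.011 m and z of die in the frame of bed_floor between -0.003 and 0.003 m and angle between each of die, blank's own z axis and vertical below 0.06 rad and horizontal distance between blank and die below 0.008 m and z of blank in the frame of die between 0.013 and 0.019 m and contact force between the fingers and blank below 0.3 N), for 0.2 s.
3. the hold-down ring lies flat on the blank, let go (horizontal distance between die and bed_floor below 0.011 m and z of die in the frame of bed_floor between -0.003 and 0.003 m and angle between each of die, blank, holder's own z axis and vertical below 0.06 rad and horizontal distance between blank and die below 0.008 m and z of blank in the frame of die between 0.013 and 0.019 m and horizontal distance between holder and blank below 0.009 m and z of holder in the frame of blank between 0.003 and 0.009 m and horizontal distance between holder and die below 0.009 m and contact force between the fingers and holder below 0.3 N), for 0.2 s.
4. the punch stands in the ring on the blank, let go (horizontal distance between die and bed_floor below 0.011 m and z of die in the frame of bed_floor between -0.003 and 0.003 m and angle between each of die, blank, holder, punch's own z axis and vertical below 0.06 rad and horizontal distance between blank and die below 0.008 m and z of blank in the frame of die between 0.013 and 0.019 m and horizontal distance between holder and blank below 0.009 m and z of holder in the frame of blank between 0.003 and 0.009 m and horizontal distance between holder and die below 0.009 m and horizontal distance between punch and blank below 0.01 m and z of punch in the frame of blank between 0.003 and 0.009 m and contact force between the fingers and punch below 0.3 N), for 0.2 s.
At the end, for the whole second after the job is handed in: Die flat on the recess floor (11 mm of centre), large blank flat on the die (8 mm), ring flat on the blank (9 mm of blank and die), punch upright in the ring, nose on the blank (10 mm); each within 3 mm in height and 0.06 rad of tilt, let go and at rest (horizontal distance between die and bed_floor below 0.011 m and z of die in the frame of bed_floor between -0.003 and 0.003 m and angle between each of die, blank, holder, punch's own z axis and vertical below 0.06 rad and horizontal distance between blank and die below 0.008 m and z of blank in the frame of die between 0.013 and 0.019 m and horizontal distance between holder and blank below 0.009 m and z of holder in the frame of blank between 0.003 and 0.009 m and horizontal distance between holder and die below 0.009 m and horizontal distance between punch and blank below 0.01 m and z of punch in the frame of blank between 0.003 and 0.009 m and linear speed of each of die, blank, holder, punch below 0.01 m/s); the robot touches nothing.
It fails at once if the small blank is moved more than 15 mm from where it lay (distance of small_blank from where it was at the start of the episode above 0.015 m).
It also fails if it takes over 109 s, if anything falls off the work surface, if the arm or the gripper's body presses on something with over 40 N, if the wrist force passes 120 N, or if a joint passes its speed limit or range.

## Working session

There is one attempt and no reset: what is moved stays moved. The work goes in short steps, each a Python script; the robot and the scene stay as the last script left them, time stands still between calls to the robot, and variables do not carry over. Pictures are saved under pics/ and viewed, at most 14 in all, crops included, and the job is handed in when it is done.

```bash
ls; mkdir -p pics
python3 - <<'E'
from station import env,viewer
import cv2
for n in("top","scene"):
    cv2.imwrite(f"pics/{n}0.png",viewer.camera(n)); p=viewer.camera_params(n); print({k:(v.round(3).tolist() if hasattr(v,'round') and hasattr(v,'tolist') else v) for k,v in p.items()})
s=env.read_state();print(s["orientation"],s["time_s"])
E
```

```text
pics
{'fx': 455.80458762045055, 'fy': 455.80458762045055, 'cx': 251.15841275886532, 'cy': 187.29836804375327, 'pose': [[0.009, 0.981, -0.192, 320.56], [-1.0, 0.007, -0.011, 0.085], [-0.01, 0.192, 0.981, 1012.249], [0.0, 0.0, 0.0, 1.0]]}
{'fx': 360.82187414454626, 'fy': 360.82187414454626, 'cx': 254.05286749945412, 'cy': 189.7029039004821, 'pose': [[-0.804, -0.45, 0.389, 831.015], [0.595, -0.59, 0.546, 475.693], [-0.016, 0.67, 0.742, 681.5], [0.0, 0.0, 0.0, 1.0]]}
[ 1.92705756e-01  9.81256346e-01 -6.74218777e-04 -1.44635311e-04] 0.1
```

View pics/top0.png

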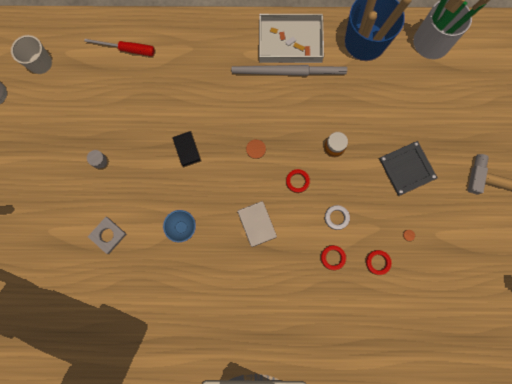

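View pics/scene0.png

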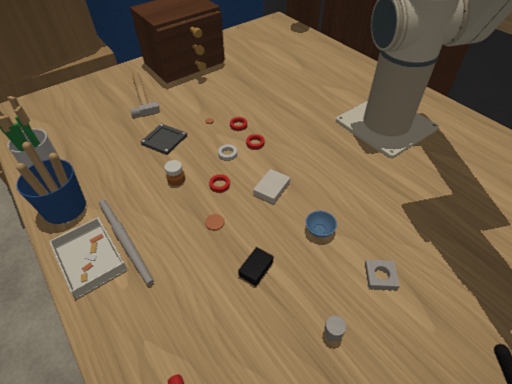

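The top view shows these:
- Die at (107,236), punch at (97,159) and press bed at (408,168).
- Copper discs at (256,149), the larger one, and (409,236), the small one.
- Rings: a silver one at (337,217), and red ones at (297,181), (333,258) and (379,262).

The holder is aluminium, so it is the silver ring. The blank is the larger disc. The white-capped jar at (337,144) is not the punch. I'll segment these and confirm them in one crop.

```bash
cat > h.py <<'E'
import numpy as np,cv2
from station import env,set_gripper,viewer,workorder
from scipy.spatial.transform import Rotation as R
def ray(n,uv,z):
    p=viewer.camera_params(n);T=np.array(p["pose"])
    uv=np.atleast_2d(uv).astype(float)
    d=np.c_[(uv[:,0]-p["cx"])/p["fx"],-(uv[:,1]-p["cy"])/p["fy"],-np.ones(len(uv))]@T[:3,:3].T
    return T[:3,3]+d*((z-T[2,3])/d[:,2])[:,None]
def proj(n,P):
    p=viewer.camera_params(n);T=np.array(p["pose"]);c=(np.atleast_2d(P)-T[:3,3])@T[:3,:3]
    return np.c_[p["cx"]-p["fx"]*c[:,0]/c[:,2],p["cy"]+p["fy"]*c[:,1]/c[:,2]]
def seg(img,uv,kind,r=40):
    "largest-overlap contour near uv; kind 'grey' or 'copper'"
    u,v=map(int,uv);x0,y0=max(u-r,0),max(v-r,0)
    h=cv2.cvtColor(img[y0:v+r,x0:u+r],cv2.COLOR_BGR2HSV).astype(int)
    m=(h[...,1]<60)if kind=='grey' else ((h[...,0]<11)|(h[...,0]>170))&(h[...,1]>110)
    if kind=='ring': m=(h[...,1]<60)&(h[...,2]>110)
    cs,_=cv2.findContours(m.astype(np.uint8),cv2.RETR_EXTERNAL,cv2.CHAIN_APPROX_NONE)
    cs=[c for c in cs if cv2.contourArea(c)>25]
    c=min(cs,key=lambda c:np.linalg.norm(c.mean((0,1))-[u-x0,v-y0]))
    return c[:,0]+[x0,y0]
def locate(n,img,uv,kind,z,r=40):
    c=seg(img,uv,kind,r); P=ray(n,c,z)[:,:2].astype(np.float32)
    (cx,cy),(w,h),a=cv2.minAreaRect(P)
    return np.array([cx,cy]),(w,h),a,c
def down(yaw): # closing axis (tool y) along world angle yaw
    y=np.array([np.cos(yaw),np.sin(yaw),0]);z=np.array([0,0,-1.]);x=np.cross(y,z)
    return R.from_matrix(np.c_[x,y,z]).as_quat()
E
cat > m.py <<'E'
from h import *
img=cv2.imread("pics/top0.png");sc=cv2.imread("pics/scene0.png");o=img.copy()
for nm,uv,k,z,suv in[("die",(107,236),"grey",16,(382,275)),("punch",(97,159),"grey",48,(335,327)),("blank",(256,149),"copper",6,(215,222)),("holder",(337,217),"grey",14,(228,152)),("bed",(408,168),"grey",12,(164,139)),("small",(409,236),"copper",6,(209,121))]:
    p,wh,a,c=locate("top",img,uv,k,z);print(nm,p.round(1),np.round(wh,1),round(a,1))
    cv2.drawContours(o,[c[:,None].astype(np.int32)],-1,(0,255,0),1)
    print("   scene predict",proj("scene",[*p,z]).round(1),"eye",suv)
f=lambda a:cv2.resize(a,(400,300),interpolation=cv2.INTER_CUBIC)
cv2.imwrite("pics/crop1.png",np.vstack([np.hstack([f(o[130:265,60:240]),f(o[120:255,270:450])]),np.hstack([f(o[105:195,200:320]),f(o[190:280,320:440])])]))
E
python3 m.py
```

```text
die [407.3 326.7] [59.5 58. ] 50.6
   scene predict [[382.1 271.1]] eye (382, 275)
punch [569.8 349.8] [45.6 32. ] 46.7
   scene predict [[335.9 320.6]] eye (335, 327)
blank [608.4   2.5] [40.3 38.9] 0.4
   scene predict [[215.  220.8]] eye (215, 222)
holder [ 450.1 -177.9] [50.9 53. ] 0.4
   scene predict [[228.1 149.9]] eye (228, 152)
bed [ 564.6 -339.5] [93.8 97.4] 24.9
   scene predict [[164.3 136.9]] eye (164, 139)
small [ 414.6 -335.2] [19.7 20.1] 86.9
   scene predict [[209.4 119.9]] eye (209, 121)
```

View pics/crop1.png

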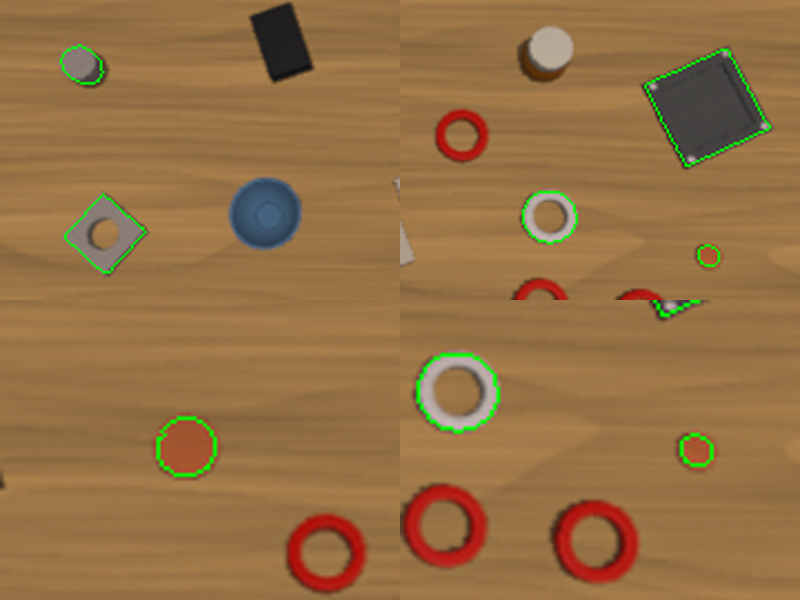

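The crop confirms it: silver ring as holder, 46 mm disc as blank, and the small disc near the bed left alone. The contours fit, except that the punch's contour includes its side. I'll start with the die.

```bash
cat >> h.py <<'E'
TA=env.tips_ahead
def go(p,tip,yaw): # joint move, picks half turn with mild last joint
    P=[p[0],p[1],tip+TA]; q=[j for j in(env.ik(P,down(yaw)),env.ik(P,down(yaw+np.pi)))if j is not None]
    env.move_joints(min(q,key=lambda j:abs(j[5])))
def st(*k):
    s=env.read_state();print(round(s["time_s"],1),s["tool_pos"].round(1) if hasattr(s["tool_pos"],'round') else s["tool_pos"],"w",round(s["width"],1),"F",np.round(s["force"],1),*k)
def pick(p,tip,yaw,opening,lift=120):
    set_gripper(opening); go(p,lift,yaw)
    hit=env.move_l([p[0],p[1],tip+TA],rate=120,f_stop=15); st("down",hit)
    set_gripper(0); st("grip")
    env.move_l([p[0],p[1],lift+TA]); st("lift")
def place(p,tip,yaw,opening,lift=120):
    go(p,lift,yaw); env.move_l([p[0],p[1],tip+15+TA])
    hit=env.move_l([p[0],p[1],tip+TA],rate=25,f_stop=6); st("placed",hit)
    env.hold(.2); set_gripper(opening); env.move_l([p[0],p[1],lift+TA])
def snap(name):
    i=viewer.camera("top"); cv2.imwrite(f"pics/{name}.png",i); return i
E
python3 - <<'E'
from h import *
r=np.radians
pick([407.3,326.7],6,r(50.6),80); 
place([564.6,-339.5],14,r(24.9),66,160)
go([480,-60],250,0)
i=snap("top1"); s=viewer.camera("scene");cv2.imwrite("pics/scene1.png",s)
f=lambda a:cv2.resize(a,(400,400),interpolation=cv2.INTER_CUBIC)
cv2.imwrite("pics/crop2.png",np.hstack([f(i[118:218,358:458]),f(s[90:190,115:215])])); st()
E
```

```text
2.8 [407.6 327.   86.5] w 80.2 F [0.5 0.  0.7] down False
3.3 [407.7 327.   86.5] w 57.6 F [0.9 0.1 4.6] grip
4.2 [406.7 326.2 199.1] w 57.6 F [ 1.8  0.2 -4.4] lift
8.2 [ 564.4 -339.4   94.5] w 57.6 F [-0.2  0.4  4.8] placed True
11.2 [480.4 -60.7 329.5] w 65.8 F [-0.7 -0.5  0.4]
```

View pics/crop2.png

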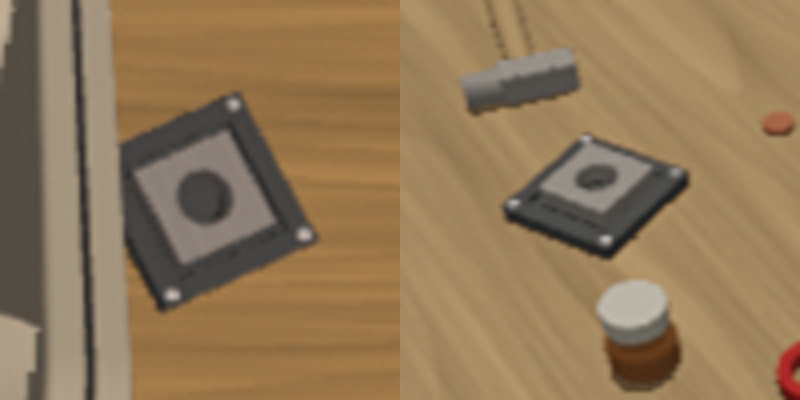

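The die sits squarely in the recess, with its hole at about u=409, v=167. Next I measure its centre and place the blank there.

```bash
cat >> h.py <<'E'
def bright(i,uv,z,r,thr=85):
    u,v=uv;g=cv2.cvtColor(i[v-r:v+r,u-r:u+r],cv2.COLOR_BGR2HSV)
    m=((g[...,2]>thr)&(g[...,1]<60)).astype(np.uint8)
    cs,_=cv2.findContours(m,cv2.RETR_EXTERNAL,cv2.CHAIN_APPROX_NONE)
    c=max(cs,key=cv2.contourArea)[:,0]+[u-r,v-r];P=ray("top",c,z)[:,:2].astype(np.float32)
    q=cv2.minAreaRect(P);return np.array(q[0]),np.round(q[1:][0],1),round(q[2],1)
E
python3 - <<'E'
from h import *
i=cv2.imread("pics/top1.png")
d,wh,a=bright(i,(409,167),24,24);print(d.round(1),wh,a)
assert np.linalg.norm(d-[564.6,-339.5])<6 and abs(wh-58).max()<5
b=[608.4,2.5]
pick(b,1.5,np.radians(90),66)
place(d,25.8,np.radians(24.9),60,160)
go([420,-20],250,0)
i=snap("top2"); s=viewer.camera("scene")
f=lambda a:cv2.resize(a,(400,400),interpolation=cv2.INTER_CUBIC)
cv2.imwrite("pics/crop3.png",np.hstack([f(i[118:218,358:458]),f(s[90:190,115:215])])); st()
p,wh,_,c=locate("top",i,(408,167),"copper",30,24);print("blank",p.round(1),np.round(wh,1))
E
```

```text
[ 563.3 -338.2] [60.2 60. ] 25.0
14.1 [608.8   2.5  81.9] w 65.6 F [-0.3 -0.2  0.3] down False
14.5 [608.6   2.4  81.8] w 44.5 F [ 0.2 -0.3  3.5] grip
15.5 [607.8   2.5 199.2] w 44.6 F [ 0.4 -0.6 -1.7] lift
19.2 [ 563.1 -338.1  105.8] w 45.0 F [ 0.1 -0.1  4.8] placed True
22.4 [420.6 -20.5 329.8] w 60.2 F [-0.6 -0.1  0.1]
blank [ 560.9 -335. ] [44.5 42.4]
```

View pics/crop3.png

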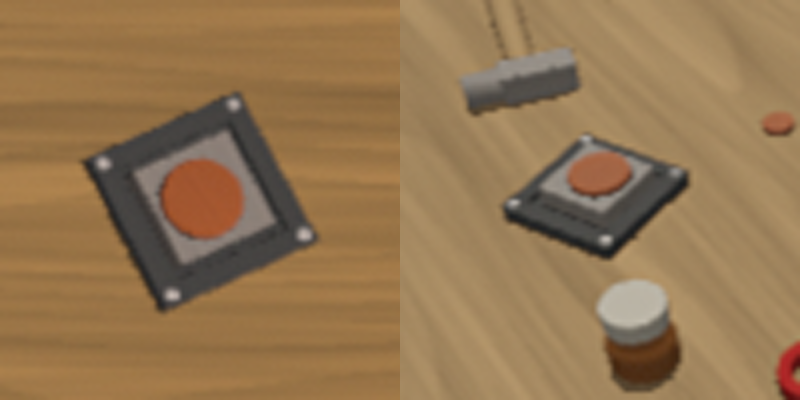

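The blank lies flat on the die over the hole, about 3 mm off centre against a limit of 8 mm. Next is the ring.

Run:
```python
from h import *
t=[562.2,-336.8]
pick([450.1,-177.9],4,np.radians(90),74)
place(t,34.2,np.radians(24.9),68,170)
go([420,-20],250,0)
i=snap("top3"); s=viewer.camera("scene")
f=lambda a:cv2.resize(a,(400,400),interpolation=cv2.INTER_CUBIC)
cv2.imwrite("pics/crop4.png",np.hstack([f(i[118:218,358:458]),f(s[90:190,115:215])])); st()
# punch top face: brighter disc on the head
for thr in(110,130,150):
    try: print("punch",thr,bright(i,(97,159),48,18,thr))
    except Exception as e: print(e)
print("ring",bright(i,(409,167),44,20,130))
cv2.imwrite("pics/crop5.png",cv2.resize(i[139:179,77:117],(400,400),interpolation=cv2.INTER_NEAREST))
```

```text
25.1 [ 450.5 -178.    84.5] w 74.0 F [-0.2 -0.3  0.8] down False
25.5 [ 450.4 -178.1   84.5] w 53.3 F [-1.  -1.1  6. ] grip
26.5 [ 449.6 -177.7  199.4] w 53.4 F [ 0.  -0.  -1.7] lift
29.9 [ 562.  -336.7  114.5] w 53.3 F [-1.   1.1  5. ] placed True
33.0 [420.6 -20.6 329.8] w 67.9 F [0.1 0.5 0.1]
punch 110 (array([574.20318604, 354.50506592]), array([32.7, 32. ]), 46.7)
punch 130 (array([574.15283203, 355.5769043 ]), array([31.9, 30.7]), 22.0)
max() iterable argument is empty
ring (array([ 559.69799805, -333.42919922]), array([54.3, 52. ]), 23.5)
```

View pics/crop4.png

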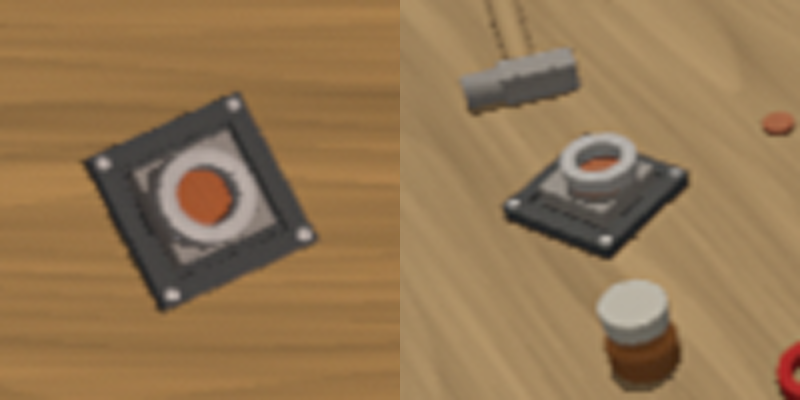

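View pics/crop5.png

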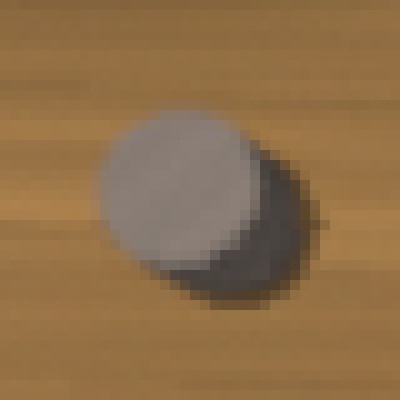

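The ring lies flat around the blank's centre. The top camera puts it at (559.7,-333.4), while I commanded (562,-336.7). The punch's top face is at about (574,355), at pixels (95,158) in the crop. I'll grip the punch twice, 90° apart, so it is centred in the fingers. Then I'll hover between the two ring estimates and look.

Run:
```python
from h import *
p=[574.2,355.0]; r=np.radians
set_gripper(62); go(p,120,r(0)); print(env.move_l([*p,25+TA],rate=120,f_stop=15)); set_gripper(0); st("g1")
set_gripper(62); env.move_l([*p,75+TA]); go(p,75,r(90)); print(env.move_l([*p,25+TA],rate=120,f_stop=15)); set_gripper(0); st("g2")
env.move_l([*p,140+TA]); st("lift")
t=[560.9,-335.0]
go(t,140,r(24.9)); env.move_l([*t,80+TA]); env.hold(.3); st("hover")   # nose at z=55
s=viewer.camera("scene");i=snap("top4");cv2.imwrite("pics/scene4.png",s)
f=lambda a:cv2.resize(a,(400,400),interpolation=cv2.INTER_CUBIC)
cv2.imwrite("pics/crop6.png",np.hstack([f(s[70:170,115:215]),f(i[118:218,358:458])]))
```

```text
False
36.4 [574.4 355.1 105.4] w 34.8 F [0.4 0.2 3. ] g1
False
40.0 [574.5 355.1 105.6] w 34.9 F [-0.6 -1.   4.2] g2
41.0 [573.6 354.7 218.9] w 34.4 F [-0.1  0.3 -2.8] lift
44.3 [ 561.3 -335.3  161. ] w 34.2 F [-0.6 -0.8 -2.8] hover
```

View pics/crop6.png

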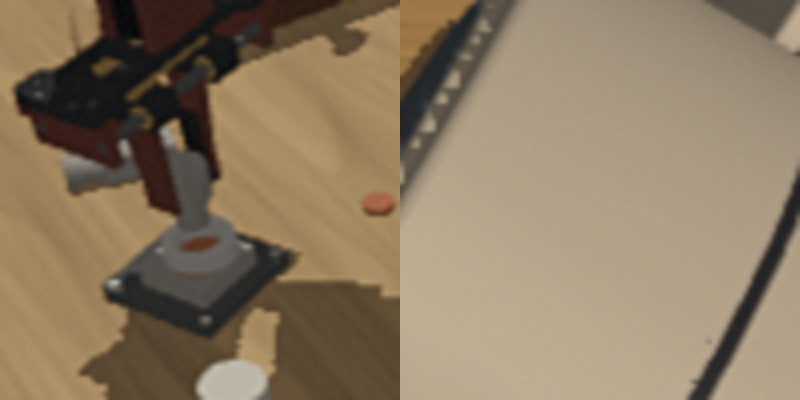

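The nose is slightly left of the ring's axis in the scene view: its bottom is at crop x≈193 and the ring's centre at x≈199. I'll enlarge this to measure it.

Run:
```python
from h import *
s=cv2.imread("pics/scene4.png")
cv2.imwrite("pics/crop7.png",cv2.resize(s[105:145,145:185],(600,600),interpolation=cv2.INTER_CUBIC))
for z in(56,44): 
  for d in([0,0],[-5,0],[0,5]):
    print(z,d,((proj("scene",[561.3+d[0],-335.3+d[1],z])[0]-[145,105]+.5)*15).round(0))
```

```text
56 [0, 0] [276. 308.]
56 [-5, 0] [300. 298.]
56 [0, 5] [289. 321.]
44 [0, 0] [289. 359.]
44 [-5, 0] [313. 349.]
44 [0, 5] [301. 372.]
```

View pics/crop7.png

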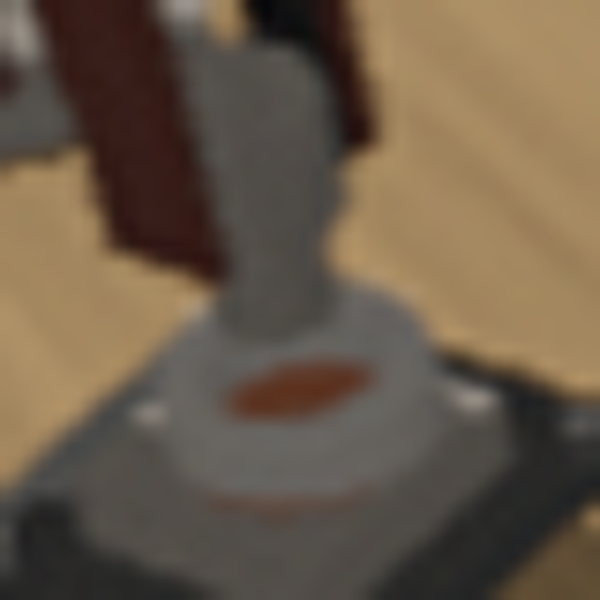

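The nose is at x≈277 against a predicted 276. The ring centre is at x≈298 against a predicted 289 for perfect alignment. So the ring lies about 2.5 mm towards the top-camera estimate. I'll place the punch there.

Run:
```python
from h import *
t=[559.6,-333.3]
env.move_l([*t,80+TA],rate=40); env.move_l([*t,70+TA],rate=40)
hit=env.move_l([*t,54.5+TA],rate=20,f_stop=6); st("placed",hit)
if env.read_state()["tool_pos"][2]<TA+58.5:
    env.hold(.2); set_gripper(62); env.move_l([*t,170+TA]); go([420,-20],250,0); env.hold(.3); st()
    s=viewer.camera("scene");i=snap("top5")
    f=lambda a:cv2.resize(a,(400,400),interpolation=cv2.INTER_CUBIC)
    cv2.imwrite("pics/crop8.png",np.hstack([f(s[90:170,125:205]),f(i[128:208,368:448])]))
```

```text
45.7 [ 559.5 -333.2  135.5] w 34.2 F [-0.  -0.2  5.3] placed True
49.1 [420.2 -20.4 329.8] w 61.7 F [0.4 1.1 0.1]
```

View pics/crop8.png

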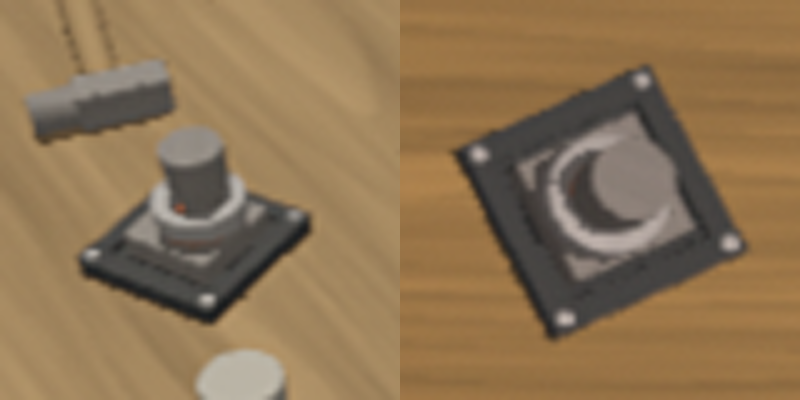

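The nose seated at z≈30 mm, which is the blank's top. The scene view shows the punch upright in the ring, and its offset in the top view matches the parallax expected from its height. I'm handing the job in.

```bash
python3 -c "
from station import workorder
print(workorder.sign_off())"
```

```text
the job is handed in; nothing more can be done
None
```

I built the stack in the required order (die, large blank, ring, punch), left the small blank alone, and handed the job in at about 49 s; the last pictures show everything flat and upright, but sign-off returned no verdict.

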